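# Wind up the emergency torch and light the tripped switch

### The arm

A 6-joint arm with a two-finger parallel gripper is mounted at the origin on the work surface. World frame = base frame: x ahead of the robot, y to its left, z up, the work surface at z = 0. Lengths are in m, angles in degrees, forces in N, time in s.
With the tool pointing down it reaches from about 0.35 to 0.875 m from the base axis. Payload 4.2 kg.
Tool frame: the origin (TCP) lies midway between the tips of the shut fingers; the grasp point (between the pads) lies 19 mm behind it; y points along the fingers, z is the direction in which the jaws open and shut, and the axes are right-handed (so a half turn about y gives the same grasp; the last joint's range is limited). The gripper opens to 87 mm and grips with 3 to 60 N. Pads are 19 mm wide; open, the fingers measure 117 mm over their backs; the gripper's body (75 mm by 190 mm) begins 51 mm behind the grasp point.
Start: joints at [-49.584, 22.042, 0.453, 0, -68.411, -14.817], TCP at [0.27, -0.564, 0.223] pointing down, gripper open.
Joint ranges: [-179.83, 179.83], [-69.29, 118.12], [-61.27, 80.66], [-181.25, 117.63], [-171.15, -9.14], [-177.46, 177.46]. Speed limits (degrees/s): [159.86, 159.86, 180, 180, 180, 180].

### API

Orientations are given as [roll, pitch, yaw] about the fixed x, y, z axes, in that order (R = Rz(yaw) Ry(pitch) Rx(roll)).
In Python, from workcell import env gives the robot as it stands. The module is installed in compiled form; this text tells all that it offers. Calls block until the motion is done:
- env.goto(position, orientation): joint-space move of the TCP to a pose.
- env.move_straight(position, rotation=None, rate=0.15, force_limit=None): straight line of the TCP; rotation=None keeps the orientation; rate is the mean speed in m/s. With force_limit (N) it stops when the force on the tool has changed by that much, and returns True; else False.
- env.set_joints(angles): joint-space move.
- env.gripper_to(opening, grasp_force=None): opening from 0.0 (shut) to 1.0 (fully open); grasp_force is the grip in N (None keeps the last); returns when the fingers have stopped.
- env.dwell(seconds).
- env.inverse_kinematics(position, orientation): joint angles nearest the present ones, or None.
- env.read_state(): the state.
- env.grab_frame(name): name is "scene" or "top" or "wrist"; returns a dict with "image" (384x512x3 uint8, blue, green, red), "fx", "fy", "cx", "cy" (pixels), "position" and "orientation" of the camera in the world. Camera axes: x right, y up, looking along -z (the intrinsics and any distortion apply to the point x, -y, -z); pixel columns grow to the right and rows downward; lengths in m; the calibration is good to about 2 mm. A picture is of the moment at which its call begins. There is no depth.
A pose or a line that the arm cannot do raises env.Unreachable and nothing moves.
- env.close_job(): hands the job in, once; it reports no verdict.
Trained networks look in a picture, given as the dict that the camera call returned (one of the last four; its "shot" number tells which), for a name from the list of things; names that differ only in an ending like _2 or _b are one class to them, and where a whole thing is asked for, a point or a joint stands for the part that bears it (a point fixed in the world has none). Each returns a list of dicts, best first, with "score" (0 to 1); they miss things now and then, are a little off and sometimes report something else, mostly with a low value. They report only what shows in the picture. A call takes as long as a camera call. They do not tell look-alikes from the thing itself.
- env.search_frame(picture, thing): "xyz" ([x, y, z] in m, in world coordinates, good to about 4 mm: the middle of the surface that is visible of it).
- env.trace(picture, thing): "mask" (384x512 bool, what is visible of it).
The state is a dict: "clock": time; "joint_positions": joint angles; "qvel": joint speeds; "joint_torque": joint torques, N m; "position": TCP position; "tool_rot": TCP orientation; "force": force on the tool from outside, world axes, zero at the start; "wrist_torque": the same for the moment, N m; "opening": opening from 0.0 (shut) to 1.0 (fully open).
Only numpy, scipy, OpenCV 4.12 (cv2) and the standard library are available. Lean on these libraries where they do the work, as an engineer would, in place of code of your own. Each camera call takes 0.05 s, during which the arm holds its last target.

### The job

The power strip has tripped: while the blue torch still stands in its charging stand, wind the stand's crank clockwise (seen from above) by at least two full turns. Then draw the torch out of its cup, turn it to a slant of about 45 degrees and shine its lens on the red switch of the power strip from about 20 cm away, the lens more than a hand's breadth (10 cm) above the desk. Finish still holding the torch there, steady and touching nothing but your gripper, and leave everything else on the desk where it is.

Things in the scene. Friction and masses are not known exactly. Their poses are not given: they have to be found in the camera images.
- stand: Grey wind-up charging stand fixed to the desk, base plate 120 x 300 x 14 mm, its long side along its own y axis. Origin: centre of its underside, z up. At its own y = +80 mm a round housing (104 mm across, top at 83 mm) carries the crank; at y = -80 mm stands the black cup (outside 49 mm across, rim 70 mm above the desk, bore 40 mm across) that holds the torch; between them a block 43 mm high.
- crank (a joint): Turning angle of the crank in rad about its upright axis. It grows as the crank turns clockwise seen from above. It starts between -0.5 and 0.5; at 0 the arm points along the stand's own -x axis. It stops at -0.7 backwards and turns freely forwards with no end. It turns against light friction (about 2 to 4 N at the knob) and stays where it is left.
- crank_knob (a point): Grip point on the crank's yellow upright knob, on the knob's axis, about 125 mm above the desk. The knob is 20 mm across, from 100 to 142 mm above the desk, and spins freely on its arm, so that a gripper holding it need not turn. The white arm under it has its top at 99 mm.
- crank_axis (a point): Point on the crank's upright axis at the height of the knob's grip point. The knob circles it at a radius of 45 mm.
- cup_floor (a point): Centre of the cup's inner floor, 14 mm above the desk, where the torch's lens rests.
- torch: Blue round torch, 140 mm long, about 150 g (0.7 to 1.4 times that). Origin: centre of the lens face; its own z axis runs from the lens to the tail, so the light shines along its -z. Head (aluminium band) 36 mm across for the first 50 mm, narrowing to a straight handle 28 mm across from 60 to 140 mm. It starts upright in the cup, lens down, tail up, and lifts straight out: the head is 56 mm deep in the cup.
- torch_tail (a point): Centre of the torch's tail end, 140 mm from the lens, 154 mm above the desk while it is seated.
- strip: White power strip fixed to the desk, 56 x 260 x 36 mm, long along its own y axis, three grey round sockets. Origin: centre of its underside.
- switch (a point): Middle of the top of the red rocker switch (28 x 22 mm) near the strip's own -y end, 41 mm above the desk.
- lunchbox: Bystander: closed black lunch box with white lid and chopsticks on it, 134 x 194 x 59 mm. Origin: centre of its underside.
- mug: Bystander: blue mug, 80 mm across, 92 mm high. Origin: centre of its underside.
- stapler: Bystander: black and green stapler, 140 x 34 x 53 mm. Origin: centre of its underside.
- mouse: Bystander: grey computer mouse, 100 x 60 x 36 mm. Origin: centre of its underside.
- bottle: Bystander: green glass bottle, 64 mm across, 190 mm high. Origin: centre of its underside.
- notebook: Bystander: red notebook, 214 x 154 x 17 mm. Origin: centre of its underside.
- tape: Bystander: grey tape dispenser, 140 x 60 x 84 mm. Origin: centre of its underside.
Not all that is in view belongs to the job. There is more than one size of the torch; the one meant has the size given above.

How it is judged (in metres and radians):
On the way, in this order (a step that is already met when the one before it is completed fails the run):
1. the crank is wound two full turns clockwise while the torch stands in its cup (value of joint crank above 11.5 rad and horizontal distance between torch and cup_floor below 0.01 m and height (world z) of torch below 0.022 m and angle between torch's own z axis and vertical below 0.15 rad), for 0.1 s.
2. the torch is drawn out of its cup and raised (height (world z) of torch above 0.085 m and contact force between torch and the fingers above 0.5 N and contact force between torch and stand below 0.1 N), for 0.1 s.
At the end, for the whole second after the job is handed in: Crank above 11.5 rad; torch held still in the fingers, touching nothing else, lens over 100 mm above the desk, axis 0.45 to 1.10 rad from upright with the lens down, beam axis within 40 mm of the red switch (torch x and y), the switch 50 mm or more ahead of the lens and within 350 mm (value of joint crank above 11.5 rad and height (world z) of torch above 0.1 m and angle between torch's own z axis and vertical between 0.45 and 1.1 rad and x of switch in the frame of torch between -0.04 and 0.04 m and y of switch in the frame of torch between -0.04 and 0.04 m and z of switch in the frame of torch below -0.05 m and distance between switch and torch below 0.35 m and contact force between torch and the fingers above 1 N and linear speed of torch below 0.03 m/s and contact force between torch and stand below 0.1 N and contact force between torch and strip below 0.1 N and contact force between torch and lunchbox below 0.1 N and contact force between torch and mug below 0.1 N and contact force between torch and stapler below 0.1 N and contact force between torch and mouse below 0.1 N and contact force between torch and bottle below 0.1 N and contact force between torch and notebook below 0.1 N and contact force between torch and tape below 0.1 N); the arm keeps its last pose, push and grip.
It fails at once if a bystander is shifted by more than 30 mm (distance of any of lunchbox, mug, stapler, mouse, bottle, notebook, tape from where it was at the start of the episode above 0.03 m).
It also fails if it takes over 69 s, if anything falls off the work surface, if the arm or the gripper's body presses on something with over 40 N, if the wrist force passes 120 N, or if a joint passes its speed limit or range.

## Working session

There is one attempt and no reset: what is moved stays moved. The work goes in short steps, each a Python script; the robot and the scene stay as the last script left them, time stands still between calls to the robot, and variables do not carry over. Pictures are saved under pics/ and viewed, and the job is handed in when it is done.

```bash
mkdir -p pics; ls
python3 - <<'E'
from workcell import env
import cv2
s=env.read_state(); print(s)
for n in ("scene","top","wrist"):
    p=env.grab_frame(n); cv2.imwrite(f"pics/{n}0.png",p["image"])
    print(n,{k:v for k,v in p.items() if k!="image"})
    for t in ("stand","crank_knob","torch","switch","strip","torch_tail","cup_floor"):
        try: print(t,[(r["score"],r["xyz"]) for r in env.search_frame(p,t)][:4])
        except Exception as e: print(t,e)
print(env.read_state()["clock"])
E
```

```text
pics
{'clock': 0.0, 'joint_positions': array([-4.95850764e+01,  2.20905762e+01,  3.79579531e-01, -2.86637975e-02,
       -6.84118856e+01, -1.48164867e+01]), 'qvel': array([-0.0290659 , -0.08421702,  0.02899238, -0.01066076,  0.03270879,
        0.02302453]), 'joint_torque': array([ 6.47096622e-04, -3.90670502e+01,  1.87408501e+01,  4.22000572e+00,
        1.09339622e-02, -1.69898244e-04]), 'position': array([ 0.26978887, -0.56309758,  0.22146104]), 'tool_rot': array([-8.98743912e+01,  5.67956875e-03,  2.55878682e+01]), 'force': array([0.00712494, 0.27597895, 0.24174185]), 'wrist_torque': array([-0.00749356,  0.02086611,  0.01481489]), 'opening': 0.9995422178538763}
scene {'fx': 494.53098199293873, 'fy': 494.53098199293873, 'cx': 257.5047939147875, 'cy': 187.86950861111728, 'position': array([ 1.17066987, -0.84228557,  1.54850186]), 'orientation': array([35.24366928, -0.4533818 , 37.10544246]), 'shot': 1}
stand [(0.57, [0.547, 0.0885, 0.0211])]
crank_knob []
torch [(0.94, [0.3967, -0.077, 0.1076]), (0.61, [0.4095, 0.0076, 0.1124]), (0.53, [0.54, 0.0008, 0.1213]), (0.2, [0.5456, 0.0856
[... 637 characters left out ...]
9, -0.0705, 0.1917]), (0.7, [0.3904, 0.0176, 0.1978]), (0.62, [0.5251, 0.0105, 0.1424])]
switch [(0.6, [0.7307, 0.1545, 0.0366])]
strip [(0.56, [0.7328, 0.1556, 0.0348])]
torch_tail [(0.56, [0.5246, 0.0062, 0.1474]), (0.53, [0.3964, 0.0163, 0.1953]), (0.5, [0.3782, -0.067, 0.1949]), (0.15, [0.5059, 0.1681, 0.1036])]
cup_floor [(0.96, [0.5244, 0.0992, 0.0144])]
wrist {'fx': 316.16371428797726, 'fy': 316.16371428797726, 'cx': 256.2646030190551, 'cy': 190.32855225281574, 'position': array([ 0.20263922, -0.59501785,  0.38515874]), 'orientation': array([-1.56983647e+01,  3.52270820e-02,  1.15588145e+02]), 'shot': 3}
stand []
crank_knob []
torch []
switch []
strip []
torch_tail []
cup_floor []
1.2
```

View pics/scene0.png

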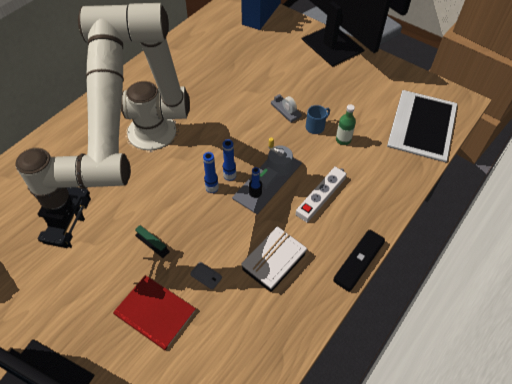

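View pics/top0.png

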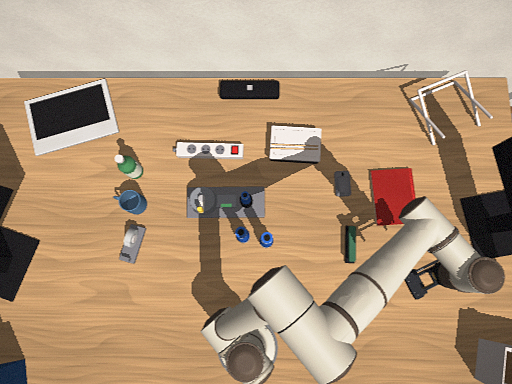

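```bash
cat > h.py <<'E'
from workcell import env
import cv2, numpy as np
from scipy.spatial.transform import Rotation as R
from scipy.optimize import least_squares
def RM(o): return R.from_euler('xyz',o,degrees=True).as_matrix()
def proj(p,X):
    c=RM(p["orientation"]).T@(np.asarray(X)-p["position"])
    return np.array([p["fx"]*c[0]/-c[2]+p["cx"], p["fy"]*-c[1]/-c[2]+p["cy"]])
def ray(p,uv):
    d=np.array([(uv[0]-p["cx"])/p["fx"],-(uv[1]-p["cy"])/p["fy"],-1.])
    d=RM(p["orientation"])@d; return p["position"],d/np.linalg.norm(d)
def atz(p,uv,z):
    o,d=ray(p,uv); return o+d*(z-o[2])/d[2]
def tri(obs):
    A=np.zeros((3,3));b=np.zeros(3)
    for p,uv in obs:
        o,d=ray(p,uv);M=np.eye(3)-np.outer(d,d);A+=M;b+=M@o
    X=np.linalg.solve(A,b); return X,[np.round(proj(p,X)-uv,1) for p,uv in obs]
E
python3 - <<'E'
from h import *
import pickle
for yaw in (0,90,-90,45,-45,180):
    print(yaw,env.inverse_kinematics([0.5,0.03,0.4],[-90,0,yaw]))
env.goto([0.5,0.0,0.42],[-90,0,0])
A=env.grab_frame("wrist")
for t in ("crank_knob","torch","switch","torch_tail","cup_floor","stand"):
    print(t,[(r["score"],r["xyz"]) for r in env.search_frame(A,t)][:4])
env.goto([0.5,0.16,0.42],[-90,0,0])
B=env.grab_frame("wrist")
for t in ("crank_knob","torch","switch","torch_tail","cup_floor","stand"):
    print(t,[(r["score"],r["xyz"]) for r in env.search_frame(B,t)][:4])
for n,p in (("A",A),("B",B)):
    cv2.imwrite(f"pics/w{n}.png",p["image"]); print(p["position"],p["orientation"])
pickle.dump((A,B),open("ab.pkl","wb"))
print(env.read_state()["clock"],env.read_state()["joint_positions"])
E
```

```text
0 [ 2.20376783e+01  5.40887295e+00  3.16391309e+00 -2.54444375e-14
 -8.77550401e+01 -1.12037678e+02]
90 [ 22.03767833   5.40887295   3.16391309   0.         -87.75504014
 -22.03767833]
-90 [ 22.03767833   5.40887295   3.16391309   0.         -87.75504014
 157.96232167]
45 [ 22.03767833   5.40887295   3.16391309   0.         -87.75504014
 -67.03767833]
-45 [  22.03767833    5.40887295    3.16391309    0.          -87.75504014
 -157.03767833]
180 [ 2.20376783e+01  5.40887295e+00  3.16391309e+00  2.54444375e-14
 -8.77550401e+01  6.79623217e+01]
crank_knob [(0.69, [0.5089, 0.1694, 0.1029])]
torch [(0.95, [0.3887, -0.0611, 0.1942]), (0.91, [0.3984, 0.0183, 0.1948]), (0.82, [0.5226, 0.0066, 0.1505]), (0.57, [0.7064, 0.0944, 0.0209])]
switch [(0.62, [0.7063, 0.0947, 0.0252])]
torch_tail [(0.78, [0.3992, 0.0197, 0.1931]), (0.77, [0.3865, -0.0602, 0.1924]), (0.6, [0.531, 0.012, 0.1522])]
cup_floor [(0.6, [0.5181, 0.0965, 0.0125]), (0.41, [0.401, 0.4121, 0.0146])]
stand [(0.55, [0.5186, 0.0975, 0.0096])]
crank_knob [(0.63, [0.5174, 0.1715, 0.1041])]
torch [(0.88, [0.3836, -0.0581, 0.1753]), (0.82, [0.5267, 0.0157, 0.1325]), (0.6, [0.401, 0.0319, 0.1798])]
switch [(0.89, [0.706, 0.1417, 0.0226])]
torch_tail [(0.96, [0.3851, -0.0535, 0.1718]), (0.79, [0.5279, 0.0183, 0.1336]), (0.58, [0.4026, 0.035, 0.1772])]
cup_floor [(0.81, [0.52, 0.1035, 0.0133]), (0.52, [0.6373, 0.4231, 0.0608]), (0.36, [0.7066, 0.1419, 0.0231]), (0.2, [0.5144, 0.174, 0.102])]
stand [(0.97, [0.5148, 0.1007, 0.0113])]
[4.25434043e-01 1.73102519e-04 5.82304460e-01] [-1.56723042e+01  3.64007105e-02  8.99436235e+01]
[0.42527547 0.16084646 0.58254249] [-1.57007847e+01  4.91904846e-02  9.00473656e+01]
4.8667 [ 3.53851731e+01  7.94301174e+00  8.83498149e+00  3.46463249e-03
 -9.08707435e+01 -1.25461434e+02]
```

Run:
```python
import cv2,pickle,numpy as np
A,B=pickle.load(open("ab.pkl","rb"))
# crops x2
for n,p in (("A",A),("B",B)):
    cv2.imwrite(f"pics/w{n}2.png",cv2.resize(p["image"][40:330,60:456],None,fx=2,fy=2,interpolation=cv2.INTER_CUBIC))
```

```text
(no output)
```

View pics/wA2.png

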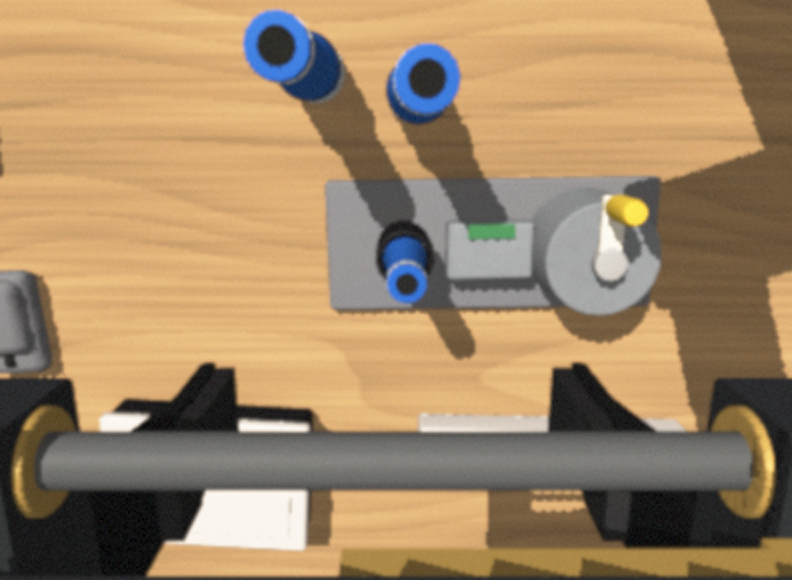

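View pics/wB2.png

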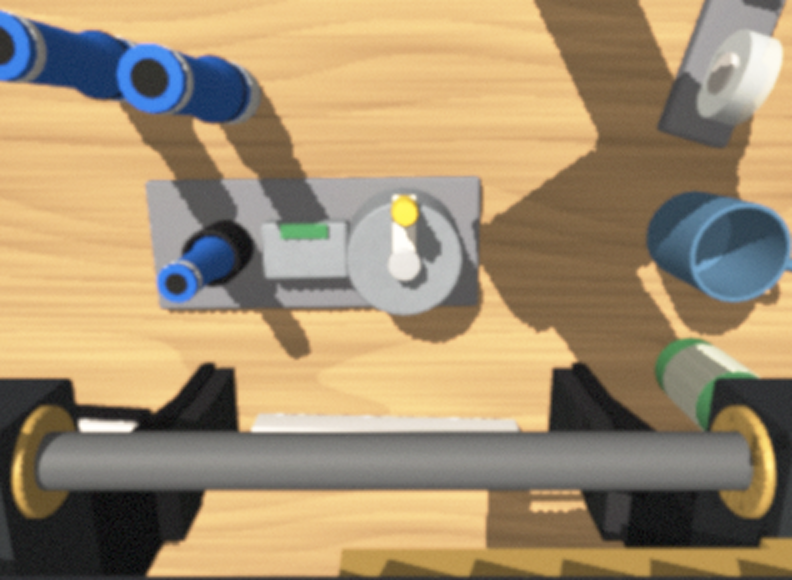

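Run:
```python
from h import *
import pickle
A,B=pickle.load(open("ab.pkl","rb"))
c=lambda u,v:np.array([u/2+60-.25,v/2+40-.25])
for n,a,b in (("knobtop",(633,212),(404,211)),("tail",(407,285),(178,284)),("hub",(610,263),(404,265)),("TL",(327,181),(147,181)),("BL",(332,310),(157,308)),("TR",(661,177),(480,177)),("look1",(277,46),(7,46)),("look2",(427,78),(152,79))):
    X,e=tri([(A,c(*a)),(B,c(*b))]); print(n,X.round(4),[list(x) for x in e])
for q in ((147,181),(480,177),(478,307),(157,308)): print("plate",atz(B,c(*q),0.014).round(4))
print("knob@.142",atz(A,c(633,212),.142),atz(B,c(404,211),.142))
print("tail@.154",atz(A,c(407,285),.154),atz(B,c(178,284),.154))
# scene/top cams
s=[env.grab_frame("scene"),env.grab_frame("top")]
for n,p in zip("st",s):
    cv2.imwrite(f"pics/{n}1.png",cv2.resize(p["image"][120:240,180:380] if n=="s" else p["image"][120:240,160:360],None,fx=4,fy=4,interpolation=cv2.INTER_CUBIC))
pickle.dump(s,open("st.pkl","wb"))
```

```text
knobtop [0.4848 0.1682 0.1381] [[np.float64(0.0), np.float64(-0.3)], [np.float64(-0.0), np.float64(0.3)]]
tail [0.5342 0.0096 0.1521] [[np.float64(0.0), np.float64(-0.2)], [np.float64(0.0), np.float64(0.2)]]
hub [0.531  0.1691 0.0992] [[np.float64(-0.0), np.float64(0.5)], [np.float64(-0.0), np.float64(-0.5)]]
TL [ 0.4747 -0.0591  0.0106] [[np.float64(0.0), np.float64(0.1)], [np.float64(-0.0), np.float64(-0.1)]]
BL [ 0.5894 -0.0564  0.0253] [[np.float64(0.0), np.float64(-0.4)], [np.float64(-0.0), np.float64(0.4)]]
TR [0.4711 0.2376 0.0119] [[np.float64(0.0), np.float64(-0.0)], [np.float64(-0.0), np.float64(0.0)]]
look1 [ 0.3811 -0.0689  0.18  ] [[np.float64(0.0), np.float64(0.1)], [np.float64(-0.0), np.float64(-0.1)]]
look2 [0.4001 0.0198 0.1922] [[np.float64(-0.0), np.float64(0.3)], [np.float64(-0.0), np.float64(-0.3)]]
plate [ 0.4746 -0.0578  0.014 ]
plate [0.4709 0.2374 0.014 ]
plate [0.5907 0.2401 0.014 ]
plate [ 0.592  -0.0607  0.014 ]
knob@.142 [0.48469744 0.16674022 0.142     ] [0.48394197 0.16815028 0.142     ]
tail@.154 [0.53388797 0.00955265 0.154     ] [0.53344513 0.01029009 0.154     ]
```

Run:
```python
import cv2
a=cv2.imread("pics/s1.png");b=cv2.imread("pics/t1.png")
print(a.shape,b.shape)
```

```text
(480, 800, 3) (480, 800, 3)
```

View pics/s1.png

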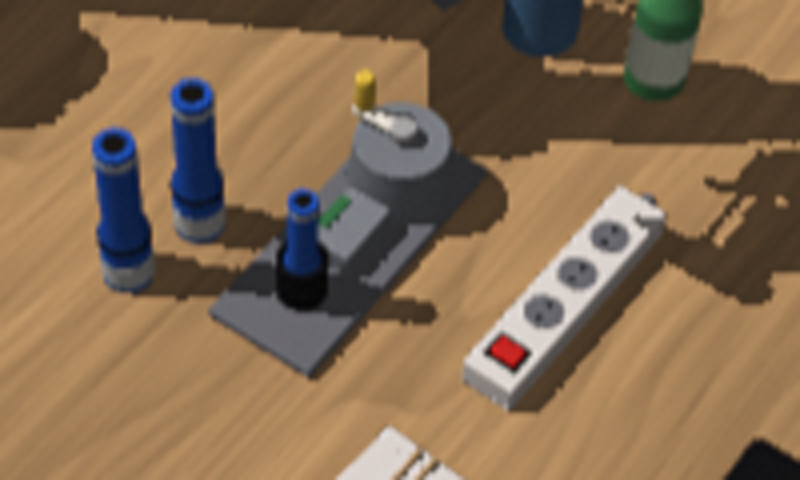

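View pics/t1.png

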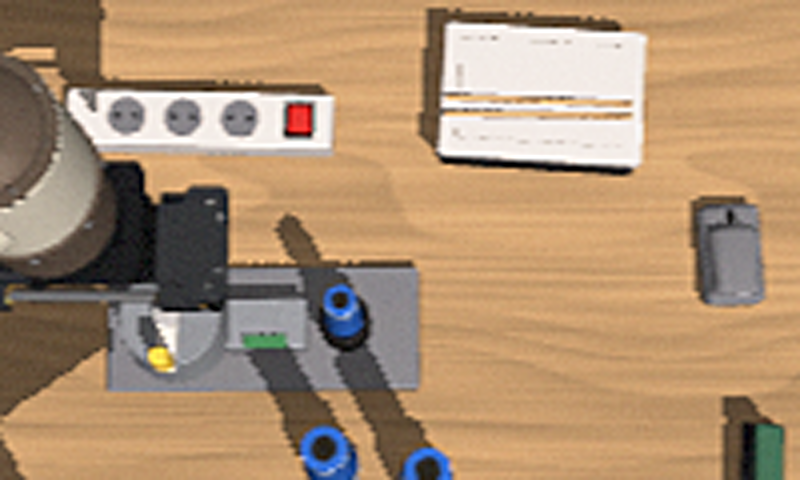

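```bash
cat >> h.py <<'E'
def tiltR(phi,el):  # phi heading, el angle of beam from straight down (deg)
    p,e=np.radians(phi),np.radians(el)
    y=np.array([np.cos(p)*np.sin(e),np.sin(p)*np.sin(e),-np.cos(e)])
    z=np.array([-np.sin(p),np.cos(p),0]); x=np.cross(y,z)
    return R.from_matrix(np.c_[x,y,z]).as_euler('xyz',degrees=True), y
E
python3 - <<'E'
from h import *
import pickle
S,T=pickle.load(open("st.pkl","rb"))
us,ut=np.array([307-.4,207.75-.4]),np.array([234.75-.4,149.75-.4])
X,e=tri([(S,us),(T,ut)]);print(X,e,atz(S,us,.041),atz(T,ut,.041))
for n,p in zip("ST",(S,T)): print(n,[proj(p,q).round(1) for q in ([.4845,.1675,.142],[.534,.0098,.154])])
for dist in (0.2,0.22):
  for phi in (0,10,20,-15,-30):
    for el in (35,40,45):
      o,d=tiltR(phi,el); lens=np.array([X[0],X[1],.041])-dist*d; tcp=lens-d*(.111-.019)
      q=env.inverse_kinematics(tcp,o); print(dist,phi,el,tcp.round(3),None if q is None else q.round(0))
E
```

```text
[0.73235229 0.05456093 0.04130998] [array([ 0.3, -0.1]), array([0.2, 0.2])] [0.73161111 0.05373335 0.041     ] [0.73327004 0.0554454  0.041     ]
S [array([271.1, 138.8]), array([256.2, 169.8])]
T [array([199.4, 209.2]), array([244.4, 194.7])]
0.2 0 35 [0.565 0.055 0.28 ] [  26.   -2.  -42.   41.  -22. -150.]
0.2 0 40 [0.545 0.055 0.265] None
0.2 0 45 [0.526 0.055 0.247] None
0.2 10 35 [0.567 0.025 0.28 ] [  22.   -1.  -35.   18.  -23. -116.]
0.2 10 40 [0.548 0.022 0.265] None
0.2 10 45 [0.529 0.019 0.247] None
0.2 20 35 [ 0.575 -0.003  0.28 ] [ 14.   1. -24.  -7. -31. -79.]
0.2 20 40 [ 0.556 -0.01   0.265] [ 13.  -1. -29. -12. -23. -73.]
0.2 20 45 [ 0.538 -0.016  0.247] [ 10.  -2. -31. -24. -18. -60.]
0.2 -15 35 [0.571 0.098 0.28 ] None
0.2 -15 40 [0.551 0.103 0.265] [ 30.   0. -50.  73. -29. 162.]
0.2 -15 45 [0.533 0.108 0.247] [ 23.  -0. -56.  99. -26. 141.]
0.2 -30 35 [0.587 0.138 0.28 ] [ 40.   8. -33.  48. -47. 167.]
0.2 -30 40 [0.57  0.148 0.265] [ 42.   8. -40.  59. -45. 154.]
0.2 -30 45 [0.554 0.158 0.247] [ 43.   8. -46.  70. -46. 141.]
0.22 0 35 [0.553 0.055 0.297] [  28. 
[... 195 characters left out ...]
 -115.]
0.22 10 40 [0.535 0.02  0.28 ] [  20.   -6.  -47.   35.  -12. -132.]
0.22 10 45 [0.515 0.016 0.262] None
0.22 20 35 [ 0.564 -0.007  0.297] [ 14.  -1. -23.  -7. -33. -79.]
0.22 20 40 [ 0.544 -0.014  0.28 ] [ 12.  -3. -29. -11. -25. -74.]
0.22 20 45 [ 0.525 -0.021  0.262] [ 10.  -5. -32. -22. -20. -62.]
0.22 -15 35 [0.559 0.101 0.297] [  35.    0.  -40.   48.  -36. -177.]
0.22 -15 40 [0.539 0.106 0.28 ] [ 34.  -2. -49.  67. -32. 166.]
0.22 -15 45 [0.519 0.112 0.262] [ 29.  -3. -56.  90. -29. 146.]
0.22 -30 35 [0.577 0.144 0.297] [ 42.   7. -31.  46. -49. 168.]
0.22 -30 40 [0.559 0.155 0.28 ] [ 44.   7. -39.  56. -48. 155.]
0.22 -30 45 [0.541 0.165 0.262] [ 46.   7. -45.  67. -48. 143.]
```

Run:
```python
from h import *
X=np.array([.7323,.0546,.041])
for phi in (25,35,45,60,75,90):
    for el in (40,45):
      o,d=tiltR(phi,el); tcp=X-.2*d-d*(.111-.019)
      q=env.inverse_kinematics(tcp,o); print(phi,el,tcp.round(3),None if q is None else q.round(0))
```

```text
25 40 [ 0.562 -0.025  0.265] [  6.   1. -22. -24. -31. -54.]
25 45 [ 0.545 -0.033  0.247] [  0.   0. -24. -38. -29. -38.]
35 40 [ 0.579 -0.053  0.265] [ -5.   6. -12. -36. -45. -30.]
35 45 [ 0.563 -0.064  0.247] [-11.   6. -15. -46. -45. -17.]
45 40 [ 0.6   -0.078  0.265] [-11.  12.  -4. -40. -56. -16.]
45 45 [ 0.586 -0.091  0.247] [-17.  13.  -6. -48. -57.  -6.]
60 40 [ 0.638 -0.108  0.265] [-16.  21.   9. -41. -72.  -3.]
60 45 [ 0.629 -0.124  0.247] [-21.  23.   8. -47. -73.   4.]
75 40 [ 0.684 -0.127  0.265] [-17.  31.  25. -40. -86.   5.]
75 45 [ 0.679 -0.145  0.247] [-21.  33.  25. -45. -88.  10.]
90 40 [ 0.732 -0.133  0.265] [ -15.   41.   42.  -39. -101.   11.]
90 45 [ 0.732 -0.152  0.247] [ -19.   43.   44.  -44. -103.   13.]
```

Run:
```python
from h import *
k=np.array([.4845,.1677]); o=[-90,0,45]
env.gripper_to(0.6)
env.goto([*k,.25],o)
print(env.move_straight([*k,.109],rate=.12,force_limit=8))
p=env.grab_frame("wrist"); cv2.imwrite("pics/k1.png",p["image"])
s=env.read_state();print(s["clock"],s["position"],s["force"])
env.gripper_to(0.0,grasp_force=15)
s=env.read_state();print(s["clock"],s["opening"],s["position"],s["force"])
```

```text
False
7.9667 [0.48499616 0.16801142 0.10980215] [-0.43851238 -0.35822022  0.76387665]
8.6333 0.22330176370155555 [0.48464707 0.16765232 0.10902158] [ 1.4015798  -1.00746318 -0.58926561]
```

View pics/k1.png

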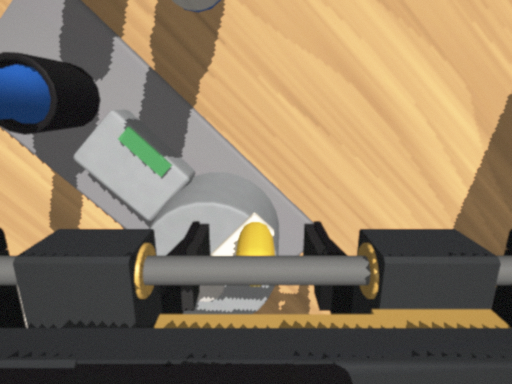

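```bash
cat >> h.py <<'E'
AX=np.array([.5305,.1695])
def knob(t,ax=AX): return ax+.045*np.array([-np.cos(t),np.sin(t)])
E
python3 - <<'E'
from h import *
for i in range(1,5):
    env.move_straight([*knob(i*.35),.109],rate=.12)
    s=env.read_state();print(s["clock"].__round__(2),s["opening"].__round__(3),s["position"].round(4),s["force"].round(1))
E
```

```text
8.93 0.224 [0.4888 0.1859 0.1091] [ 1.1  0.6 -0.3]
9.22 0.223 [0.4971 0.1984 0.109 ] [ 4.5 -2.6 -1.8]
9.5 0.219 [0.5087 0.2071 0.109 ] [ 3.4 -5.   0.5]
9.78 0.224 [0.5228 0.2118 0.1089] [ 2.8 -6.2  1. ]
```

Run:
```python
from h import *
for i in range(5,37):
    t=min(i*.35,12.5)
    env.move_straight([*knob(t),.109],rate=.12)
    s=env.read_state()
    f=np.linalg.norm(s["force"])
    if i%3==0 or f>12: print(i,s["opening"].__round__(3),s["position"].round(4),s["force"].round(1))
    if f>25 or s["opening"]<.15: print("STOP");break
p=env.grab_frame("scene"); cv2.imwrite("pics/s2.png",cv2.resize(p["image"][100:240,170:370],None,fx=4,fy=4,interpolation=cv2.INTER_CUBIC))
p=env.grab_frame("wrist"); cv2.imwrite("pics/k2.png",p["image"])
print(env.read_state()["clock"])
```

```text
6 0.224 [0.5525 0.2062 0.1088] [-2.8 -6.3  2.9]
9 0.224 [0.5749 0.1687 0.1089] [-4.7 -2.4  4.4]
12 0.227 [0.5532 0.129  0.1092] [ 2.8 -6.4  0.3]
15 0.222 [0.5053 0.1294 0.109 ] [-5.1 -4.6  5.7]
18 0.226 [0.485  0.1713 0.109 ] [-5.2  2.4  4.8]
21 0.223 [0.5095 0.2076 0.109 ] [ 3.9 -5.5 -0.1]
24 0.226 [0.5532 0.2058 0.1089] [-1.6 -5.3  4. ]
27 0.226 [0.5749 0.168  0.1089] [-4.2 -2.5  3.3]
30 0.224 [0.5525 0.1286 0.1092] [ 2.1 -7.2 -0.7]
33 0.219 [0.5046 0.1299 0.109 ] [-4.4 -5.   5.6]
36 0.225 [0.4848 0.1673 0.109 ] [-5.7  1.9  4.8]
18.9167
```

View pics/s2.png

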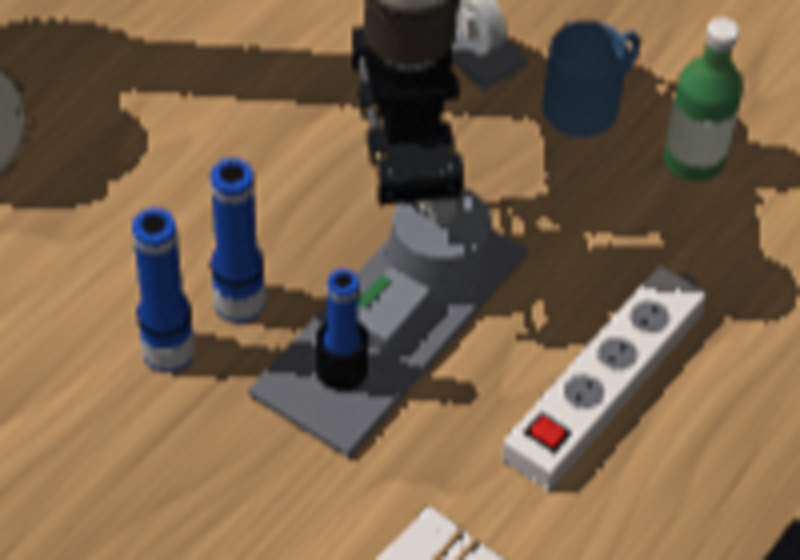

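View pics/k2.png

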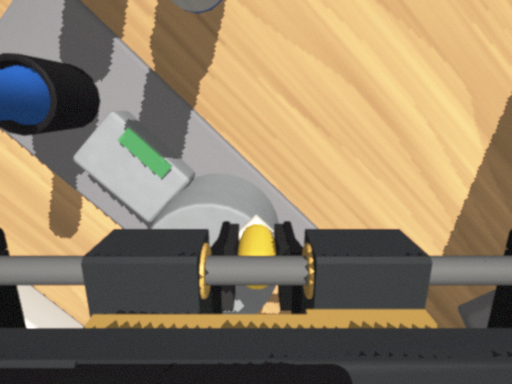

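Run:
```python
from h import *
env.gripper_to(0.6)
k=env.read_state()["position"]
env.move_straight([k[0],k[1],.26],rate=.2)
o,_=tiltR(50,0); t=[.5336,.0098]; print(o)
env.goto([*t,.26],o)
p=env.grab_frame("wrist"); cv2.imwrite("pics/t1w.png",p["image"])
print("proj tail",proj(p,[*t,.154]), env.read_state()["clock"])
p=env.grab_frame("top"); cv2.imwrite("pics/top3.png",cv2.resize(p["image"][120:240,160:360],None,fx=4,fy=4))
```

```text
[-90.   0.  50.]
proj tail [255.14546757 189.86267663] 21.425
```

View pics/t1w.png

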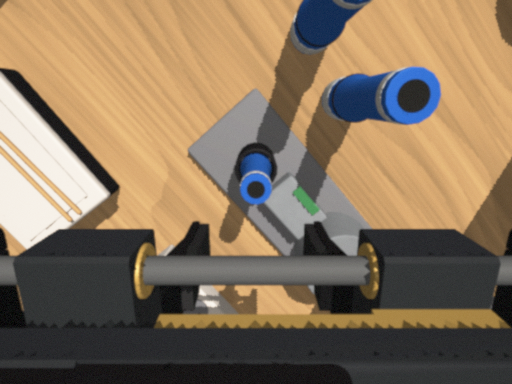

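View pics/top3.png

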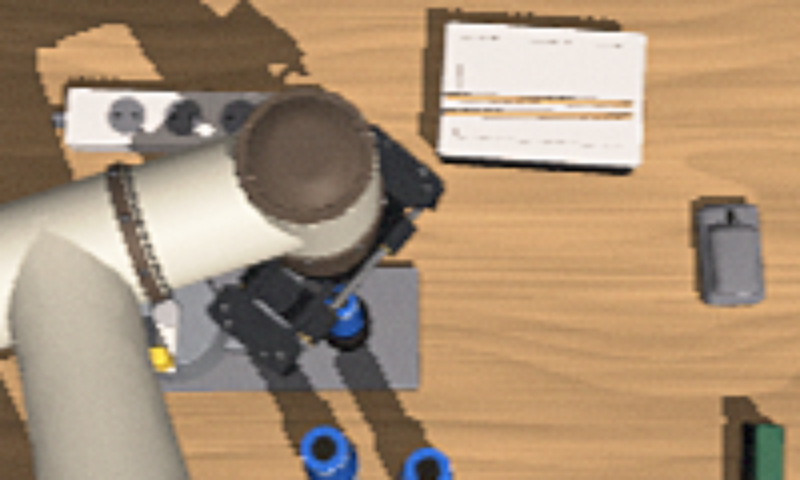

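Run:
```python
from h import *
t=[.5336,.0098]
print(env.move_straight([*t,.109],rate=.12,force_limit=8))
env.gripper_to(0.0,grasp_force=40)
s=env.read_state();print(s["clock"],s["opening"]*87,s["position"],s["force"])
if s["opening"]*87>22:
    p=s["position"]
    print(env.move_straight([p[0],p[1],.14],rate=.08,force_limit=15))
    s=env.read_state();print(s["force"],s["opening"]*87)
    print(env.move_straight([p[0],p[1],.25],rate=.12,force_limit=15))
    s=env.read_state();print(s["clock"],s["force"],s["position"],s["opening"]*87)
for n in ("scene","wrist"):
    p=env.grab_frame(n); cv2.imwrite(f"pics/{n}4.png",p["image"])
```

```text
False
23.4583 26.593000936662754 [0.53371526 0.009827   0.1091537 ] [-1.00705029  0.10681554  1.67634203]
False
[-1.27132642  0.38344403 -2.53363378] 26.66561753072991
False
25.0667 [ 0.29684992  0.28382011 -2.61794112] [0.53304639 0.00974869 0.24891363] 26.474785793054572
```

View pics/scene4.png

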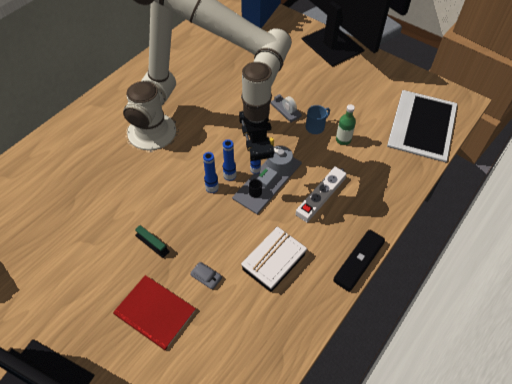

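View pics/wrist4.png

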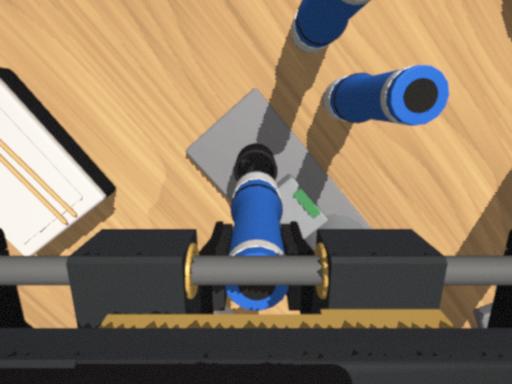

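Run:
```python
from h import *
X=np.array([.7323,.0546,.041])
o,d=tiltR(50,44); tcp=X-(.2+.095)*d
print(tcp,o,env.inverse_kinematics(tcp,o))
env.move_straight(tcp,o,rate=.06)
env.dwell(.5)
s=env.read_state();print(s["clock"],s["force"],s["position"],s["tool_rot"],s["opening"]*87)
import pickle
fr=[]
for n in ("scene","top","wrist"):
    p=env.grab_frame(n); fr.append(p); cv2.imwrite(f"pics/{n}5.png",p["image"])
    L=X-.2*d; T=L-.14*d
    print(n,"lens",proj(p,L).round(1),"tail",proj(p,T).round(1),"switch",proj(p,X).round(1))
    if n=="scene": cv2.imwrite("pics/s5.png",cv2.resize(p["image"][120:260,200:400],None,fx=4,fy=4,interpolation=cv2.INTER_CUBIC))
pickle.dump(fr,open("f5.pkl","wb"))
```

```text
[ 0.60057725 -0.10238106  0.25320524] [-90. -44.  50.] [-17.86659561  15.56129366  -1.02351771 -46.30941745 -62.86048917
  -3.96070361]
27.9917 [-0.2001143   1.05371546 -1.96719114] [ 0.60057837 -0.10233637  0.25318899] [-89.99859047 -43.99916632  50.00267042] 26.59270984200126
scene lens [271.  191.5] tail [242.1 178.9] switch [306.9 207.3]
top lens [262.2 162.2] tail [285.7 172.9] switch [234.6 149.6]
wrist lens [255.4 191.9] tail [254.2 283.5] switch [255.8 154.1]
```

View pics/s5.png

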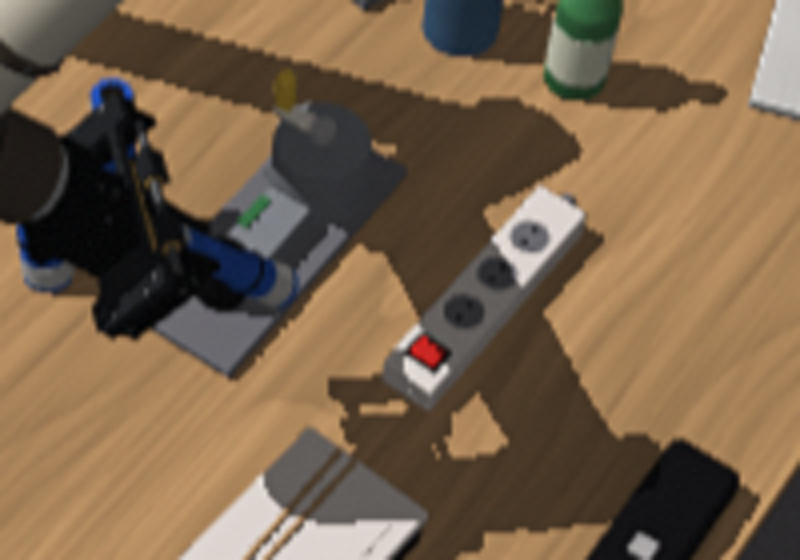

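View pics/wrist5.png

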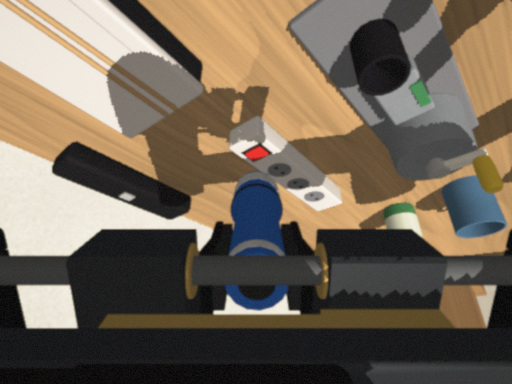

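View pics/top5.png

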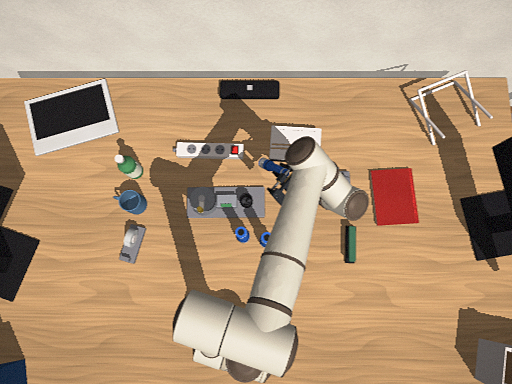

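Run:
```python
from h import *
env.dwell(1.0)
p=env.grab_frame("wrist"); a=cv2.imread("pics/wrist5.png").astype(int)
print("max img diff torch",abs(p["image"].astype(int)-a)[170:250,225:290].mean())
s=env.read_state();print(s["clock"],s["force"],abs(s["qvel"]).max(),s["opening"]*87)
env.close_job()
```

```text
max img diff torch 2.286410256410256
29.1917 [ 0.56054432 -0.03430387 -3.11554813] 0.06526969676276138 26.490132660495842
the job is handed in; nothing more can be done
```

The job is done and handed in at about 29 s of the 69 s allowed; no verdict was reported.

**What I did**
- **Crank:** I gripped the yellow knob and wound it clockwise for about two turns, to roughly 12.5 rad (it needs 11.5). That value comes from the path the gripper followed while holding the knob, as I have no direct reading of the joint. The torch stayed in its cup throughout. The knob was still where I left it in the next picture.
- **Torch:** I gripped the handle at 40 N, drew it straight up out of the cup, and tilted it 44° from upright. The lens points at the red switch from about 20 cm away, about 185 mm above the desk.

**Last checks**
- **Aim:** In the scene camera, the lens appeared within about 1 pixel of where it should be for a beam axis through the switch. In the wrist camera it was up to about 7 pixels off, judged by eye. I saw no sign of slipping.
- **Grip:** The gripper read about 26.5 mm on the 28 mm handle. It read about 0.6 mm under on the knob too.
- **Steadiness:** Over the last second the arm was almost at rest (joint speeds below 0.07°/s) and the torch stayed put in the picture.
- **Surroundings:** The torch was clear of everything but the gripper in the pictures. The other objects look unmoved by eye; I did not measure them.

**One disagreement:** The network's positions differed from my own two-view measurements, by as much as 10 cm for the switch. I used my measurements, which matched the given heights to within about 4 mm.

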